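Set the mitre fence to its 30 degree notch

ROBOT

A 6-joint arm with a two-finger parallel gripper is mounted at the origin on a cart in front of the work surface, level with it; the furniture and walls round the work are solid. World frame = base frame: x ahead of the robot, y to its left, z up, the work surface at z = 0. Lengths are in m, angles in rad, forces in N, time in s.
With the tool pointing down it reaches from about 0.35 to 0.975 m from the base axis. Payload 17.4 kg.
Tool frame: the origin (TCP) lies midway between the tips of the shut fingers; the grasp point (between the pads) lies 19 mm behind it; z points along the fingers, y is the line along which they close (so a half turn about z gives the same grasp; the last joint's range is limited). The gripper opens to 85 mm and grips with 20 to 120 N. Pads are 22 mm wide; open, the fingers measure 114 mm over their backs; the gripper's body (76 mm by 85 mm) begins 54 mm behind the grasp point. The pads swing forward as they close: fully open they stand 13 mm farther back than shut.
Start: joints at [-1.196, 0.116, 1.442, -0, 1.584, -0.038], TCP at [0.271, -0.618, 0.231] pointing down, gripper open.
Joint ranges: [-2.83, 2.83], [-0.83, 2.19], [0.07, 2.5], [-1.14, 4.28], [0.01, 3], [-2.97, 2.97]. Speed limits (rad/s): [1.89, 1.89, 2.22, 3.14, 3.14, 3.14].

INTERFACE

Orientations are given as a 3x3 rotation matrix whose columns are the frame's x, y, z axes.
In Python, from plant import r gives the robot as it stands.
- The arm moves only by the shell command python3 -m pendant 'ROWS' [FORCE]. ROWS is text: rows parted by semicolons, each of 7 numbers parted by spaces: the turn, a rotation vector about the tool's x, y, z in units of 5 degrees (1.0 is 5 degrees), then the shift along the tool's x, y, z in units of 25 mm (1.0 is 25 mm), then the finger opening in mm, from 0 to 85.4. In form: wx wy wz x y z gripper; .... A call has 1 to 8 rows; each row shifts and turns the commanded pose from where the row before left it, along the tool's axes as they then stand; what a row does not reach is not made up. A row lasts 1/10 s, in which the tool goes at most 50 mm and 8.59 degrees, less where a joint would pass 70% of its speed; a pose out of reach is approached as far as the arm can. A call is refused whole if a number of a shift passes 1 or a number of a turn 1, either way. A call with a gripper value outside its range is refused whole. The fingers move at their own pace and stop on an object; FORCE is the grip in N (left out, the last holds). Time passes only in rows, so rows that do not move let the fingers close. It gives the time, the measured TCP pose, the force, the opening and the grip force at its end, in the units of the state.
- r.get_obs(): the state, without advancing time (a new reading comes with each control period).
- r.read_camera(name): name is "scene" or "top" or "wrist"; returns (picture, depth): 400x640x3 uint8, red, green, blue; 400x640 float32, m along the optical axis (not along the pixel's ray), 0 where there is no reading.
- r.get_calibration(name): a dict with "fx", "fy", "cx", "cy" (pixels), "extrinsics" (4x4, takes a point from world to camera coordinates); the wrist camera has in their place "hand_eye" (4x4, takes a point from camera to tool coordinates, whose origin is the TCP and whose axes are the flange's). Camera axes: x right, y up, looking along -z (the intrinsics and any distortion apply to the point x, -y, -z); pixel columns grow to the right and rows downward; lengths in m; the calibration is good to about 2 mm. The wrist camera is an equidistant fisheye: a pixel r from the principal point sees the ray r / f radians off the axis. A picture is of the moment at which its call begins: read the wrist's pose just before it. get_calibration takes no time and is no camera call.
- r.job_done(): hands the job in; it is judged then, once.
The state is a dict: "clock": time; "joints": joint angles; "dq": joint speeds; "joint_torque": joint torques, N m; "tcp_pos": TCP position; "orientation": TCP orientation; "force": force on the tool from outside, world axes, zero at the start; "ft_torque": the same for the moment, N m; "width": finger opening in m; "grip_force": force on a finger pad.
Only numpy, scipy, OpenCV 4.12 (cv2) and the standard library are available. Lean on these libraries where they do the work, as an engineer would, in place of code of your own. Each camera call takes 0.05 s, during which the arm holds its last target. There are 200 camera calls.

TASK

Set the mitre fence to 30 degrees, ready for the offcut to be cut: swing it round to the 30 degree notch of the steel quadrant (the third, counting the square one as the first), pull the T-handle of its index plunger up out of the rest notch, turn it, and let the spring snap the pin fully home in that notch. The quadrant is trued to the saw blade and not to the board, so feel for the notch gently and never force the handle. Leave the other things as they lie.

Things in the scene. Friction and masses are not known exactly. Their poses are not given: they have to be found in the camera images.
- mitre_board: Plywood baseboard of the mitre jig, 290 x 300 x 18 mm, screwed to the stand. Origin on its underside; it reaches x -160 to +130 mm and y -150 to +150 mm from there. At yaw 0 its x axis points away from the robot, y to the left.
- pivot (a point): Pivot of the fence: the axis of its hexagon bolt, at the height of the board's top face (18 mm above the stand), at x +50, y +100 mm in the board's frame.
- fence (a joint): Swing of the aluminium fence (276 mm long, 34 mm above the board) about the pivot, rad. 0: it runs along the board's -y. Grows clockwise from above (right end towards the robot), to 0.82. 0.15 N m of friction. The quadrant (8 mm steel arc on the board) has notches at nominal swings 0, 0.262, 0.524, 0.785, but is turned as a whole by an unmeasured +-0.1 at most. Pin play in a notch +-0.8 mm.
- plunger (a joint): Vertical lift of the plunger, m. 0: its 7.8 mm pin is home, 7 mm deep in a notch. 0.007: released pin rides on top of the quadrant beside a notch. 0.0095: parked in the rest notch. Over 0.0125: clear of the crown, free to turn. 0.016: end stop. A spring presses down with 4 N at 0 to 8 N at 0.016; a gripped handle drops no farther than the grip lets it.
- knob (a joint): Turn of the T-handle in the plunger's sleeve, rad, counter-clockwise from above. 0: parked, cross pin in the rest notch, 3 mm deep (0.15 rad of play). 1.2: cross pin over the deep slot, where the plunger can drop (0.1 rad of play). To turn it, lift it first.
- tee_handle: Black bar of the T-handle, 46 x 14 x 22 mm tall. Origin: bar centre on the plunger axis, 0.1656 m from the pivot, 71 mm above the stand with the pin home, 80.5 mm parked; x along the bar, z up. All beside it lies 8 mm or more under the bar. From the pivot it lies at angle -1.655 - fence in the board's frame; at knob 1.2 the bar lies along that line, parked 1.2 rad clockwise of it.
- offcut_block: Bystander: timber offcut 60 x 110 x 38 mm, the workpiece, lying on the near left corner of the board. Origin under its centre.
- try_square: Bystander: try square 234 x 125 x 18 mm lying on the stand right of the board. Origin under its centre.
- tape_measure: Bystander: tape measure 36 x 76 x 63 mm standing on the stand left of the board. Origin under its centre.
- index_pin: Steel pin of the plunger, 7.8 mm thick, under the T-handle's axis; only its lower end may touch the quadrant. Origin at its lower end, on the axis, 52 mm below the handle bar's centre.
- cross_pin: Steel cross pin 4 mm thick, 23 mm long, through the stem under the T-handle, parallel to the bar, 32 mm below the bar's centre (its origin). It sits in the notches of the sleeve's crown.

How it is judged:
By the outcome, as a careful person would: the job done as asked, in the order asked, and still so for the second after the job is handed in, with the robot touching nothing.
It also fails if it takes over 51 s, if anything falls off the work surface, if the arm or the gripper's body presses on something with over 40 N, if the wrist force passes 120 N, or if a joint passes its speed limit or range.

## Working session

There is one attempt and no reset: what is moved stays moved. The work goes in short steps, Python scripts to look and compute and a shell command to move; the robot and the scene stay as the last step left them, time stands still between calls to the robot, and variables do not carry over. Pictures are saved under pics/ and viewed, at most 10 in all, crops included, and the job is handed in when it is done.

```bash
ls; mkdir -p pics
python3 - <<'E'
from plant import r
import cv2,numpy as np
o=r.get_obs();print({k:np.round(v,3).tolist() for k,v in o.items()})
for n in ("top","scene"):
    p,d=r.read_camera(n);np.savez(f"pics/{n}0.npz",p=p,d=d);cv2.imwrite(f"pics/{n}0.png",p[:,:,::-1])
    print({k:np.round(v,4).tolist() if k!='x' else v for k,v in r.get_calibration(n).items()})
print({k:np.round(v,4).tolist() for k,v in r.get_calibration("wrist").items()})
E
```

```text
pics
{'clock': 0.0, 'joints': [-1.196, 0.116, 1.442, -0.0, 1.584, -0.038], 'dq': [0.001, 0.0, -0.0, -0.0, 0.0, -0.001], 'joint_torque': [-0.006, -73.202, -63.25, -0.0, 0.006, -0.0], 'tcp_pos': [0.271, -0.618, 0.231], 'orientation': [[0.916, 0.401, -0.0], [0.401, -0.916, 0.001], [0.0, -0.001, -1.0]], 'force': [0.613, -0.25, 0.02], 'ft_torque': [-0.04, 0.015, -0.003], 'grip_force': 0.0, 'width': 0.085}
{'fx': 385.2886, 'fy': 385.2886, 'cx': 325.399, 'cy': 196.2046, 'extrinsics': [[0.0096, -0.9999, 0.0081, -0.0346], [0.9884, 0.0107, 0.1517, -0.5198], [-0.1518, 0.0065, 0.9884, -1.1484], [0.0, 0.0, 0.0, 1.0]]}
{'fx': 487.7681, 'fy': 487.7681, 'cx': 321.0753, 'cy': 199.1162, 'extrinsics': [[-0.898, -0.4401, 0.0005, 0.4426], [0.2377, -0.4839, 0.8422, -0.1929], [-0.3704, 0.7564, 0.5391, -1.1494], [0.0, 0.0, 0.0, 1.0]]}
{'fx': 309.7069, 'fy': 309.7069, 'cx': 324.4756, 'cy': 200.4792, 'hand_eye': [[-0.0007, 0.9646, 0.2637, 0.0675], [1.0, 0.0006, 0.0005, -0.0003], [0.0003, 0.2637, -0.9646, -0.1429], [0.0, 0.0, 0.0, 1.0]]}
```

View pics/top0.png

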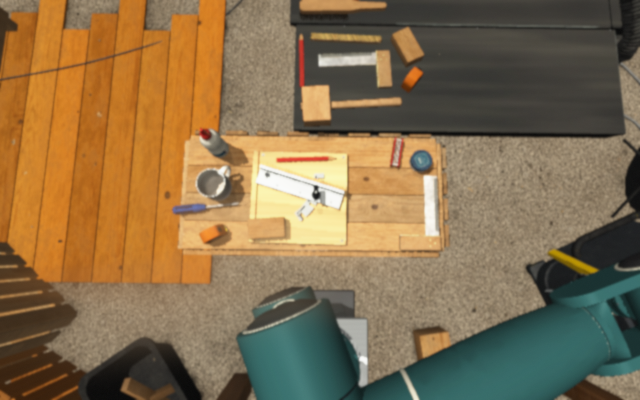

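View pics/scene0.png

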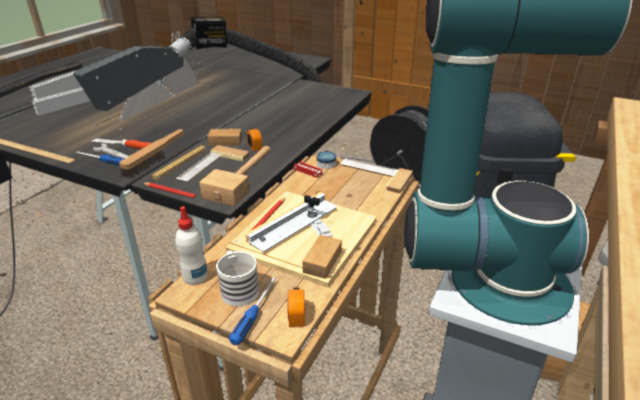

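Top view: board spans about (250–348, 152–243), with the fence running from the pivot at left (~267,174) to right (~343,200) and the tee at ~(316,190). I'll enlarge that.

```bash
cat > h.py <<'E'
import numpy as np,cv2
from plant import r
def p2w(name,u,v,z):
    c=r.get_calibration(name);E=np.array(c["extrinsics"]);R=E[:3,:3];t=E[:3,3]
    ray=R.T@np.array([(u-c["cx"])/c["fx"],-(v-c["cy"])/c["fy"],-1.]);o=-R.T@t
    return o+ray*(z-o[2])/ray[2]
def w2p(name,P):
    c=r.get_calibration(name);E=np.array(c["extrinsics"]);q=E[:3,:3]@P+E[:3,3]
    return c["cx"]+c["fx"]*q[0]/-q[2],c["cy"]-c["fy"]*q[1]/-q[2]
E
python3 - <<'E'
import cv2
p=cv2.imread("pics/top0.png")
cv2.imwrite("pics/c1.png",cv2.resize(p[145:250,245:355],None,fx=5.5,fy=5.5,interpolation=cv2.INTER_CUBIC))
p=cv2.imread("pics/scene0.png")
cv2.imwrite("pics/c2.png",cv2.resize(p[180:290,225:385],None,fx=5,fy=5,interpolation=cv2.INTER_CUBIC))
E
```

```text
(no output)
```

View pics/c1.png

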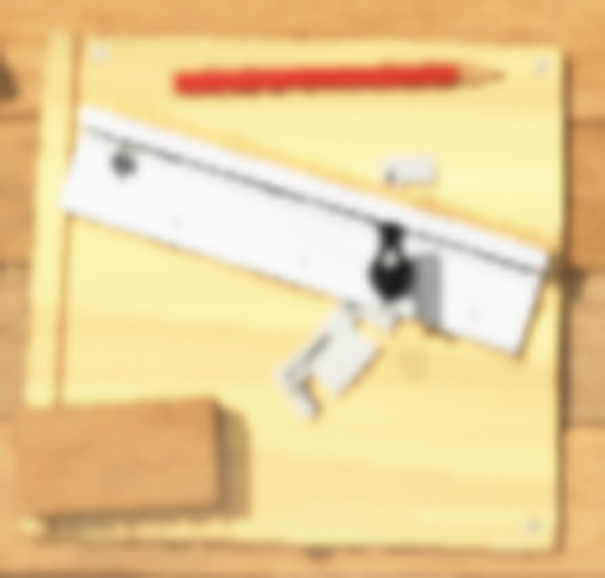

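View pics/c2.png

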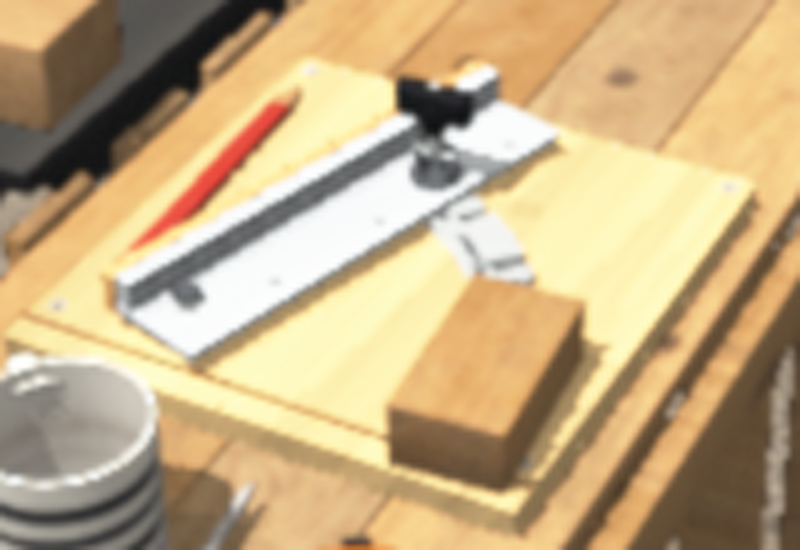

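Crop 1: pivot bolt (122,162); tee bar (390,228)–(392,298), pointing nearly along world x. Board corners: TL (52,36), TR (564,48), BR (557,549), BL (22,536). Crop 2 shows the tee with its bar running up-left of the stem.

Run:
```python
from h import *
f=lambda a,b,z:p2w("top",245+(a+.5)/5.5-.5,145+(b+.5)/5.5-.5,z)
C=dict(TL=(52,36),TR=(564,48),BR=(557,549),BL=(22,536))
W={k:f(*v,.018) for k,v in C.items()}
for k in W:print(k,W[k].round(4))
# rigid fit
loc=np.array([[.13,.15],[.13,-.15],[-.16,-.15],[-.16,.15]]);w=np.array([W[k][:2] for k in("TL","TR","BR","BL")])
a=loc-loc.mean(0);b=w-w.mean(0)
yaw=np.arctan2((a[:,0]*b[:,1]-a[:,1]*b[:,0]).sum(),(a*b).sum());R=np.array([[np.cos(yaw),-np.sin(yaw)],[np.sin(yaw),np.cos(yaw)]])
o=w.mean(0)-R@loc.mean(0);print("yaw",yaw,"o",o,"res",(w-(loc@R.T+o)).round(4).tolist())
pv=R@[.05,.1]+o;print("pivot fit",pv,"seen",f(122,162,.03)[:2])
t=f(390,262,.0915)[:2];print("tee",t,"from pivot",np.hypot(*(t-pv)), "ang",np.arctan2(*(t-pv)[::-1])-yaw,"fence",-1.655-(np.arctan2(*(t-pv)[::-1])-yaw))
print("tee ends",f(390,228,.0915),f(392,298,.0915))
# fence edge angle: far top edge line at z .052
A,B=f(85,108,.052),f(548,255,.052);e=(B-A)[:2];print("fence ang rel board",np.arctan2(e[1],e[0])-yaw+np.pi/2)
# depth of tee
d=np.load("pics/top0.npz")["d"];print(d[183:202,310:324])
```

```text
TL [0.6666 0.1998 0.018 ]
TR [ 0.663  -0.0976  0.018 ]
BR [ 0.3738 -0.094   0.018 ]
BL [0.3781 0.2057 0.018 ]
yaw -0.014839000635207081 o [0.53536362 0.05326691] res [[-0.0009, -0.0015], [-0.0002, 0.001], [0.0006, 0.0003], [0.0005, 0.0001]]
pivot fit [0.58684196 0.15251398] seen [0.58989059 0.15500693]
tee [5.23753185e-01 3.70744437e-04] from pivot 0.1647050611583136 ang -1.9490433393042914 fence 0.2940433393042914
tee ends [0.54229117 0.00062137 0.0915    ] [ 0.50423572 -0.00096381  0.0915    ]
fence ang rel board -0.2863050877698541
[[1.1813221 1.1813463 1.179893  1.177562  1.1823173 1.1814743 1.1849419
  1.1812967 1.1821238 1.1779284 1.1791773 1.1827148 1.1773927 1.1799494]
 [1.1941372 1.1847917 1.1798962 1.1823632 1.178177  1.18259   1.1801847
  1.1808746 1.1834052 1.174664  1.1816065 1.1790397 1.184562  1.1829164]
 [1.2003926 1.1984314 1.2035943 1.1959401 1.1402953 1.1430825 0.
  1.1434292 1.1815312 1.1808678 1.1871037 1.1827804 1.1814008 1.178569 ]
 [1.1982237 1.2012606 1.2029285 1.2039382 1.1395876 1.1395503 1.1380488
  1.1407398 1.1821237 1.1780707 1.1770682 1.1780661 1.17906
[... 1489 characters left out ...]
899576 1.187127  1.132742  1.1371788 1.1334552
  1.136532  1.1802416 1.1907293 1.1948074 1.194647  1.1949229 1.1938839]
 [1.1899276 1.1993388 1.198917  1.1898007 1.1347044 1.1372275 1.1345363
  1.1379232 1.1853356 1.1910493 1.1911258 1.1974589 1.193981  1.1956185]
 [1.1941497 1.1927931 1.1928494 1.1922907 1.13677   1.1347675 1.1373285
  1.1380874 1.1939157 1.1923871 1.1940963 1.1904511 1.1904263 1.1912463]
 [1.1996278 1.1926286 1.1915694 1.1949592 1.187989  1.1476132 1.1477766
  1.1873538 1.192421  1.1943738 1.1939807 1.1946638 1.1943669 1.1893517]
 [1.2009993 1.1971381 1.1986021 1.1975672 1.1937816 1.190304  1.1927196
  1.1928339 1.1884215 1.1919191 1.1939691 1.1949278 1.1920797 1.1939098]]
```

```bash
python3 -m pendant '0 0 0 1 -1 0 85;0 0 0 1 -1 0 85;0 0 0 1 -1 0 85;0 0 0 1 -1 0 85;0 0 0 1 -1 0 85;0 0 0 1 -1 0 85;0 0 0 1 -1 0 85;0 0 0 1 -1 0 85' 25
python3 -m pendant '0 0 0 1 -1 0 60;0 0 0 1 -1 0 60;0 0 0 1 -1 0 60;0 0 0 1 -1 0 60;0 0 0 1 -1 0 60;0 0 0 1 -1 0 60;0 0 0 1 -1 0 50;0 0 0 1 -1 0 50'
python3 -m pendant '0 0 1 0 0 0 50;0 0 1 0 0 0 50;0 0 1 0 0 0 50;0 0 1 0 0 0 50;0 0 0.97 0 0 0 50;0 0 0 0 0 0 50'
python3 - <<'E'
from h import *
o=r.get_obs();p,d=r.read_camera("wrist");np.savez("pics/w1.npz",p=p,d=d,R=o["orientation"],t=o["tcp_pos"]);cv2.imwrite("pics/w1.png",p[:,:,::-1])
print(o["clock"],o["tcp_pos"],o["orientation"],o["joints"])
E
```

```text
clock: 0.9
tcp_pos: [0.3739, -0.3534, 0.231]
orientation: [[0.916, 0.401, -0.0], [0.401, -0.916, 0.0], [-0.0, -0.0, -1.0]]
force: [0.3, -1.2, 0.1]
width: 0.0852
grip_force: 0.0
clock: 1.7
tcp_pos: [0.4769, -0.09, 0.2312]
orientation: [[0.916, 0.401, -0.0], [0.401, -0.916, 0.0], [-0.0, -0.0, -1.0]]
force: [0.6, 0.6, -0.5]
width: 0.0498
grip_force: 0.0
clock: 2.3
tcp_pos: [0.4766, -0.0914, 0.231]
orientation: [[1.0, -0.022, -0.0], [-0.022, -1.0, 0.0], [-0.0, -0.0, -1.0]]
force: [-0.0, -0.5, -0.4]
width: 0.0499
grip_force: 0.0
2.3 [ 0.47660899 -0.09140807  0.23104531] [[ 9.99749074e-01 -2.23965418e-02 -4.27843200e-04]
 [-2.23965001e-02 -9.99749162e-01  1.01928006e-04]
 [-4.30018716e-04 -9.23202397e-05 -9.99999903e-01]] [-2.42054834e-01 -3.05865256e-01  1.83455773e+00 -3.59989462e-06
  1.61333998e+00  1.35113973e+00]
```

View pics/w1.png

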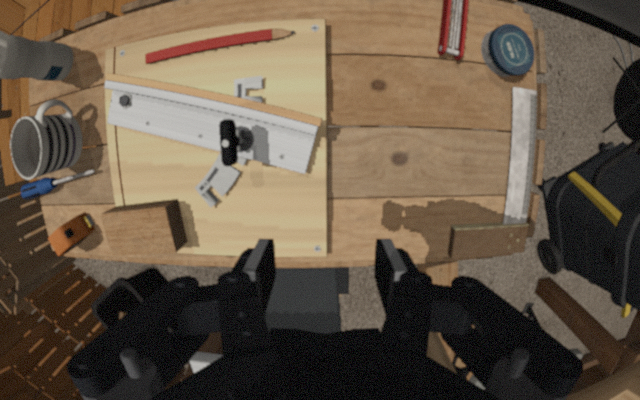

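Wrist view: tee at (229,142), pivot (125,101), quadrant with visible notches at ~(249,90) and ~(210,188). Rectify this onto the quadrant's top plane, centred on the fitted pivot.

```bash
cat >> h.py <<'E'
def wproj(P,R,t):
    c=r.get_calibration("wrist");H=np.array(c["hand_eye"])
    q=(P-t)@R; q=(q-H[:3,3])@H[:3,:3]
    x,y,z=q[...,0],-q[...,1],-q[...,2];n=np.hypot(x,y);th=np.arctan2(n,z)
    return (c["cx"]+c["fx"]*th*x/n).astype(np.float32),(c["cy"]+c["fy"]*th*y/n).astype(np.float32)
def rect(p,R,t,x1,y1,w,h,z,s):  # row0 = x1 (far), col0 = y1 (left), s px per m
    v,u=np.mgrid[0:h,0:w];P=np.stack([x1-v/s,y1-u/s,np.full(v.shape,z)],-1)
    a,b=wproj(P,R,t);return cv2.remap(p,a,b,cv2.INTER_CUBIC)
E
python3 - <<'E'
from h import *
k=np.load("pics/w1.npz");p=k["p"][:,:,::-1].copy()
im=rect(p,k["R"],k["t"],.63,.17,800,600,.026,3000)
cv2.imwrite("pics/r1.png",im)
E
```

```text
(no output)
```

View pics/r1.png

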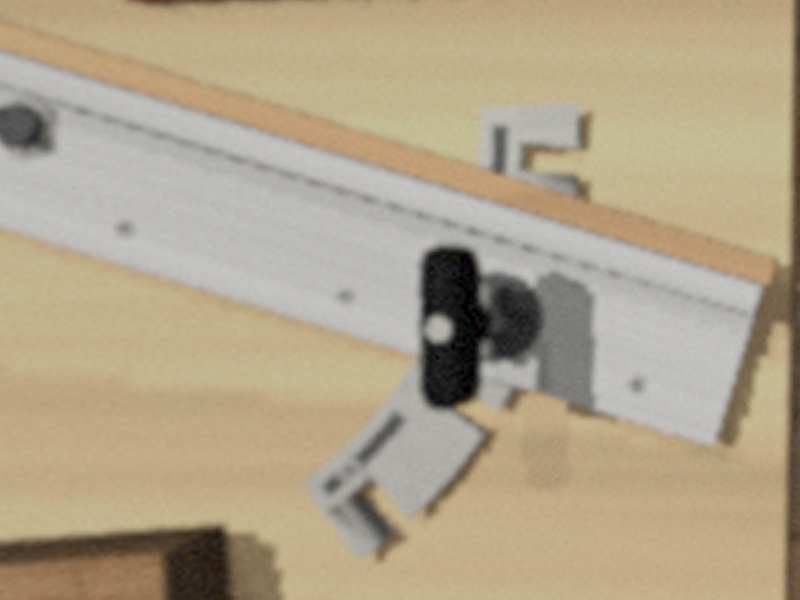

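Notch 1 sits near (549,160), notch 4 near (383,510), and a gap at ~(475,408) is notch 3. With the pivot at ~(52,130), that puts the quadrant offset at about -0.035 and the target swing at about 0.49. Next I go down over the tee.

```bash
python3 -m pendant '0 0 0 0.46 -0.92 0.6 40;0 0 0 0.46 -0.92 0.6 40;0 0 0 0.46 -0.92 0.6 40;0 0 0 0.46 -0.92 0.6 40;0 0 0 0 0 1 40;0 0 0 0 0 1 40;0 0 0 0 0 1 40;0 0 0 0 0 1 40'
python3 -m pendant '0 0 0 0 0 0.12 40;0 0 0 0 0 0 40'
python3 - <<'E'
from h import *
o=r.get_obs();p,d=r.read_camera("wrist");np.savez("pics/w2.npz",p=p,d=d,R=o["orientation"],t=o["tcp_pos"]);cv2.imwrite("pics/w2.png",p[:,:,::-1])
print(o["clock"],o["tcp_pos"],o["force"])
E
```

```text
clock: 3.15
tcp_pos: [0.5245, -0.0003, 0.0702]
orientation: [[1.0, -0.018, -0.0], [-0.018, -1.0, 0.0], [-0.0, -0.0, -1.0]]
force: [0.1, -0.6, 0.1]
width: 0.04
grip_force: 0.0
clock: 3.35
tcp_pos: [0.5245, -0.0004, 0.0683]
orientation: [[1.0, -0.019, -0.001], [-0.019, -1.0, 0.0], [-0.001, -0.0, -1.0]]
force: [0.3, 0.5, 0.2]
width: 0.0404
grip_force: 0.0
3.35 [ 5.24474937e-01 -4.33212045e-04  6.83216484e-02] [0.29616122 0.51172086 0.23963953]
```

View pics/w2.png

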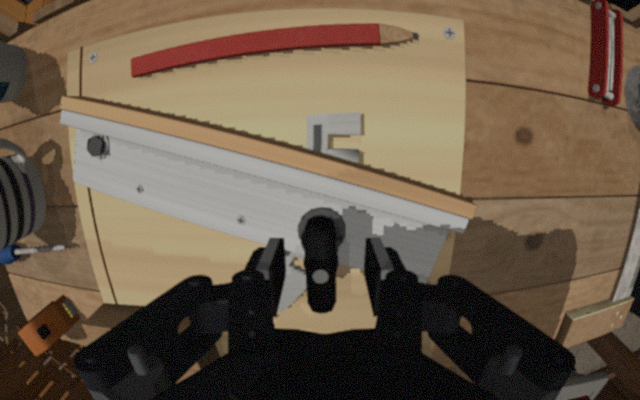

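The bar sits centred between the fingers at (320,265), so I grip and swing.

```bash
python3 -m pendant '0 0 0 0 0 0 8;0 0 0 0 0 0 8;0 0 0 0 0 0 8;0 0 0 0 0 0 8' 40
python3 -m pendant '0 0 0.28 -0.151 -0.06 0 8;0 0 0.28 -0.151 -0.06 0 8;0 0 0.28 -0.151 -0.06 0 8;0 0 0.28 -0.151 -0.06 0 8'
python3 - <<'E'
from h import *
o=r.get_obs();print(o["tcp_pos"],o["force"],o["ft_torque"])
E
```

```text
clock: 3.8
tcp_pos: [0.5257, 0.0003, 0.07]
orientation: [[1.0, -0.021, 0.003], [-0.021, -1.0, 0.002], [0.003, -0.002, -1.0]]
force: [1.9, 7.9, 5.1]
width: 0.0148
grip_force: 39.0
clock: 4.2
tcp_pos: [0.511, 0.007, 0.0701]
orientation: [[0.993, -0.119, 0.004], [-0.119, -0.993, 0.001], [0.004, -0.001, -1.0]]
force: [3.8, 5.5, 3.3]
width: 0.0146
grip_force: 39.1
[0.51100674 0.00698145 0.07010728] [3.82266849 5.45514737 3.29860082] [ 0.83220808 -0.72673182 -0.04391443]
```

```bash
python3 -m pendant '0 0 0.28 -0.151 -0.06 0 8;0 0 0.28 -0.151 -0.06 0 8;0 0 0.28 -0.151 -0.06 0 8;0 0 0.28 -0.151 -0.06 0 8;0 0 0 0 0 0 8'
python3 - <<'E'
from h import *
o=r.get_obs();p,d=r.read_camera("wrist");np.savez("pics/w3.npz",p=p,d=d,R=o["orientation"],t=o["tcp_pos"])
print(o["tcp_pos"],o["force"],o["ft_torque"])
im=rect(p[:,:,::-1].copy(),o["orientation"],o["tcp_pos"],.60,.14,800,600,.026,4000)
cv2.imwrite("pics/r3.png",im)
E
```

```text
clock: 4.7
tcp_pos: [0.4966, 0.0152, 0.07]
orientation: [[0.977, -0.215, 0.003], [-0.215, -0.977, 0.001], [0.003, -0.001, -1.0]]
force: [2.7, 4.2, 6.6]
width: 0.0146
grip_force: 39.4
[0.496632   0.01520891 0.06995316] [2.65897626 4.16852888 6.60173763] [ 0.7999207  -0.38639594 -0.03235595]
```

View pics/r3.png

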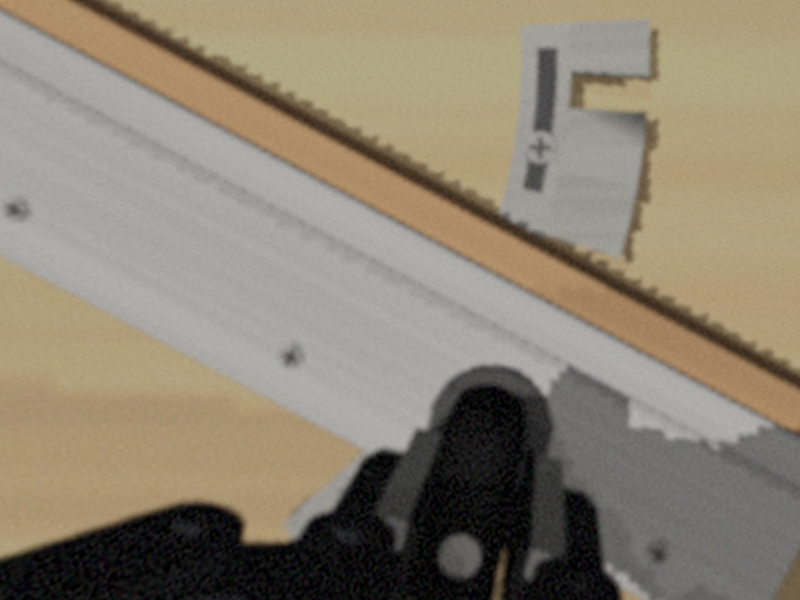

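Notch 1 is at (610,93), which gives an offset of about -0.03, so notch 3 should be near swing 0.495. The fence is now near 0.475. Lift the handle and turn it.

```bash
python3 -m pendant '0 0 0 0 0 -0.06 8;0 0 0 0 0 -0.06 8;0 0 0 0 0 -0.06 8;0 0 0 0 0 0 8'
python3 -m pendant '0 0 -0.5 0 0 0 8;0 0 -0.5 0 0 0 8;0 0 -0.5 0 0 0 8;0 0 -0.5 0 0 0 8;0 0 0 0 0 0 8'
python3 - <<'E'
from h import *
o=r.get_obs();print(o["tcp_pos"],o["force"],o["ft_torque"])
E
```

```text
clock: 5.15
tcp_pos: [0.4961, 0.0153, 0.0729]
orientation: [[0.977, -0.215, 0.001], [-0.215, -0.977, 0.001], [0.0, -0.002, -1.0]]
force: [4.5, 7.2, -7.4]
width: 0.0145
grip_force: 39.2
clock: 5.65
tcp_pos: [0.4961, 0.0154, 0.0728]
orientation: [[0.999, -0.04, 0.001], [-0.04, -0.999, 0.002], [0.001, -0.002, -1.0]]
force: [5.3, 8.0, -6.9]
width: 0.0146
grip_force: 39.2
[0.49609288 0.01544059 0.07279624] [ 5.29404629  8.04884468 -6.89003161] [ 1.36619609 -0.97539309  0.0587084 ]
```

```bash
python3 -m pendant '0 0 0 0 0 -0.03 8;0 0 0 0 0 -0.03 8;0 0 0 0 0 0 8'
python3 -m pendant '0 0 -0.7 0 0 0 8;0 0 -0.7 0 0 0 8;0 0 -0.7 0 0 0 8;0 0 -0.7 0 0 0 8;0 0 0 0 0 0 8'
python3 - <<'E'
from h import *
o=r.get_obs();print(o["tcp_pos"],o["force"],o["ft_torque"])
E
```

```text
clock: 5.95
tcp_pos: [0.4961, 0.0155, 0.0743]
orientation: [[0.999, -0.042, 0.001], [-0.042, -0.999, 0.002], [0.001, -0.002, -1.0]]
force: [6.6, 7.5, -8.4]
width: 0.0143
grip_force: 39.1
clock: 6.45
tcp_pos: [0.4961, 0.0156, 0.0743]
orientation: [[0.979, 0.204, 0.001], [0.204, -0.979, 0.002], [0.001, -0.002, -1.0]]
force: [6.6, 9.7, -8.1]
width: 0.0145
grip_force: 39.2
[0.4960716  0.01558188 0.07428817] [ 6.60731118  9.6915427  -8.13670152] [ 1.61647759 -0.98003326 -0.02100639]
```

```bash
python3 -m pendant '0 0 0 0.023 -0.023 0 8;0 0 -0.9 0 0 0 8;0 0 -0.9 0 0 0 8;0 0 -0.9 0 0 0 8;0 0 -0.9 0 0 0 8;0 0 -0.9 0 0 0 8;0 0 0 0 0 0 8'
python3 -m pendant '0 0 -0.9 0 0 0 8;0 0 -0.9 0 0 0 8;0 0 -0.9 0 0 0 8;0 0 -0.9 0 0 0 8;0 0 -0.9 0 0 0 8;0 0 0 0 0 0 8'
python3 - <<'E'
from h import *
o=r.get_obs();print(o["tcp_pos"],o["force"],o["ft_torque"],np.arctan2(*o["orientation"][1::-1,0]))
E
```

```text
clock: 7.15
tcp_pos: [0.4962, 0.016, 0.074]
orientation: [[0.826, 0.563, -0.0], [0.563, -0.826, 0.001], [0.001, -0.001, -1.0]]
force: [4.2, 7.7, -8.6]
width: 0.0145
grip_force: 39.1
clock: 7.75
tcp_pos: [0.4963, 0.0161, 0.0741]
orientation: [[0.548, 0.837, 0.0], [0.837, -0.548, 0.001], [0.001, -0.001, -1.0]]
force: [3.9, 8.0, -8.9]
width: 0.0146
grip_force: 39.1
[0.49628028 0.01609525 0.0740893 ] [ 3.93096557  7.97385775 -8.90831748] [ 1.29839745 -0.7615925  -0.00462238] 0.9910037773444877
```

```bash
python3 -m pendant '0 0 0 0 0 0.065 8;0 0 0 0 0 0.065 8;0 0 0 0 0 0.065 8;0 0 0 0 0 0.065 8;0 0 0 0 0 0 8'
python3 - <<'E'
from h import *
o=r.get_obs();print(o["tcp_pos"],o["force"],o["ft_torque"])
E
```

```text
clock: 8.25
tcp_pos: [0.4963, 0.0161, 0.0676]
orientation: [[0.55, 0.835, 0.0], [0.835, -0.55, 0.001], [0.001, -0.001, -1.0]]
force: [4.1, 7.7, -7.0]
width: 0.0142
grip_force: 39.2
[0.49633031 0.01607087 0.06758832] [ 4.14438418  7.72994062 -7.00389256] [ 1.33103047 -0.76681403  0.03491583]
```

```bash
python3 -m pendant '0 0 0 0 0 0.03 8;0 0 0 0 0 0.02 8;0 0 0 0 0 0 8'
python3 - <<'E'
from h import *
o=r.get_obs();print(o["tcp_pos"],o["force"],o["ft_torque"])
E
```

```text
clock: 8.55
tcp_pos: [0.4964, 0.0161, 0.0665]
orientation: [[0.55, 0.835, 0.0], [0.835, -0.55, 0.001], [0.001, -0.0, -1.0]]
force: [4.3, 7.1, -7.2]
width: 0.0145
grip_force: 39.3
[0.49639063 0.01606937 0.06650914] [ 4.33813516  7.11826853 -7.1972821 ] [ 1.24309954 -0.79327531  0.07437323]
```

```bash
python3 -m pendant '0 0 0 0 0 0.03 8;0 0 0 0 0 0.02 8;0 0 0 0 0 0 8'
python3 - <<'E'
from h import *
o=r.get_obs();print(o["tcp_pos"],o["force"],o["ft_torque"])
E
```

```text
clock: 8.85
tcp_pos: [0.4964, 0.0161, 0.0653]
orientation: [[0.55, 0.835, 0.0], [0.835, -0.55, 0.001], [0.001, -0.0, -1.0]]
force: [3.9, 7.5, -6.4]
width: 0.0146
grip_force: 39.3
[0.49639533 0.0160638  0.06530713] [ 3.92117401  7.48910612 -6.44300496] [ 1.24816299 -0.7079508   0.01974756]
```

No contact at a lift of about 5 mm, so the pin has probably entered the notch. I release so the spring can snap it home.

```bash
python3 -m pendant '0 0 0 0 0 0 19;0 0 0 0 0 0 19;0 0 0 0 0 0 19;0 0 0 0 0 0 19'
python3 - <<'E'
from h import *
o=r.get_obs();print(o["tcp_pos"],o["force"],o["ft_torque"])
p,d=r.read_camera("top");c=r.get_calibration("top")
E=np.array(c["extrinsics"]);v,u=np.mgrid[165:225,290:345];D=d[165:225,290:345]
q=np.stack([(u-c["cx"])/c["fx"]*D,-(v-c["cy"])/c["fy"]*D,-D],-1);W=(q-E[:3,3])@E[:3,:3]
for x0,y0,n in[(.497,.0155,"tee")]:
    m=np.hypot(W[...,0]-x0,W[...,1]-y0)<.018;print(np.sort(W[...,2][m]).round(3))
E
```

```text
clock: 9.25
tcp_pos: [0.4964, 0.0153, 0.0655]
orientation: [[0.551, 0.835, 0.0], [0.835, -0.551, -0.0], [0.0, 0.0, -1.0]]
force: [0.5, 0.5, -0.1]
width: 0.019
grip_force: 0.0
[0.49642225 0.01528603 0.06551946] [ 0.5373073   0.46273674 -0.09249017] [-0.01044591 -0.04121052  0.02420998]
[0.398 0.399 0.4   0.4   0.4   0.4   0.4   0.4   0.4   0.401 0.401 0.401
 0.401 0.401 0.401 0.401 0.401 0.401 0.401 0.401 0.401 0.401 0.401 0.401
 0.401 0.401 0.401 0.401 0.401 0.402 0.402 0.402 0.402 0.402 0.402 0.402
 0.402 0.402 0.402 0.402 0.402 0.402 0.402 0.402 0.402 0.402 0.402 0.402
 0.402 0.402 0.402 0.402 0.402 0.402 0.402 0.402 0.402 0.402 0.402 0.402
 0.402 0.402 0.402 0.402 0.403 0.403 0.403 0.403 0.403 0.403 0.403 0.403
 0.403 0.403 0.403 0.403 0.403 0.403 0.403 0.403 0.403 0.403 0.403 0.403
 0.403 0.403 0.403 0.403 0.403 0.403 0.403 0.403 0.403 0.403 0.403 0.403
 0.403 0.403 0.403 0.403 0.403 0.403 0.403 0.403 0.403 0.403 0.403 0.404
 0.404 0.404 0.404 0.404 0.404 0.404 0.404 0.404 0.404 0.404 0.404 0.404
 0.404 0.404 0.404 0.404 0.404 0.404 0.404 0.404 0.404 0.404 0.404 0.404
 0.404 0.404 0.404 0.404 0.404 0.404 0.404 0.404 0.404 0.404 0.404 0.404
 0.404 0.404 0.404 0.404 0.404 0.404 0.404 0.404 0.404 0.405 0.405 0.405
 0.405 0.405 0.405 0.405 0.405 0.405 0.405 0.405 0.405 0.405 0.405 0.405
 0.405 0.405 0.405 0.405 0.405 0.405 0.405 0.405 0.405 0.405 0.405 0.405
 0.405 0.405 0.405 0.405 0.405 0.405 0.405 0.405 0.405 0.405 0.405 0.405
 0.405 0.406 0.406 0.406 0.406 0.406 0.406 0.406 0.406 0.406 0.406 0.406
 0.406 0.406 0.406 0.406 0.406 0.406 0.406 0.406 0.406 0.407 0.407 0.407
 0.407 0.407 0.407 0.408]
```

```bash
cat >> h.py <<'E'
def wcloud(d,R,t):
    c=r.get_calibration("wrist");H=np.array(c["hand_eye"]);v,u=np.mgrid[0:400,0:640]
    x=(u-c["cx"])/c["fx"];y=(v-c["cy"])/c["fy"];th=np.hypot(x,y)+1e-9;s=np.tan(np.minimum(th,1.5))/th*d
    q=np.stack([x*s,-y*s,-d],-1)@H[:3,:3].T+H[:3,3];return q@R.T+t
E
python3 - <<'E'
from h import *
o=r.get_obs();R,t=o["orientation"],o["tcp_pos"];p,d=r.read_camera("wrist")
W=wcloud(d,R,t);L=(W-t)@R
m=(abs(L[...,0])<.02)&(abs(L[...,1])<.006)&(W[...,2]<.11)&(d>0)
z=W[...,2][m];print(len(z),np.histogram(z,bins=np.arange(.05,.11,.003)))
k=np.load("pics/w2.npz");W=wcloud(k["d"],k["R"],k["t"]);L=(W-k["t"])@k["R"]
m=(abs(L[...,0])<.02)&(abs(L[...,1])<.006)&(W[...,2]<.11);z=W[...,2][m];print("parked ref (.0915)",np.histogram(z,bins=np.arange(.05,.11,.003)))
im=cv2.resize(p[150:350,200:440,::-1],None,fx=3,fy=3);cv2.imwrite("pics/w4.png",im)
E
```

```text
2100 (array([   0,    0,    0,    0,    0,    0,    2,    1,    8,  139, 1657,
         78,    0,    0,    0,    0,    0,    0,    0]), array([0.05 , 0.053, 0.056, 0.059, 0.062, 0.065, 0.068, 0.071, 0.074,
       0.077, 0.08 , 0.083, 0.086, 0.089, 0.092, 0.095, 0.098, 0.101,
       0.104, 0.107]))
parked ref (.0915) (array([   4,    0,    0,    0,    0,    0,    0,    2,    5,    9,   10,
         18,  185, 1528,  191,    0,    0,    0,    0]), array([0.05 , 0.053, 0.056, 0.059, 0.062, 0.065, 0.068, 0.071, 0.074,
       0.077, 0.08 , 0.083, 0.086, 0.089, 0.092, 0.095, 0.098, 0.101,
       0.104, 0.107]))
```

View pics/w4.png

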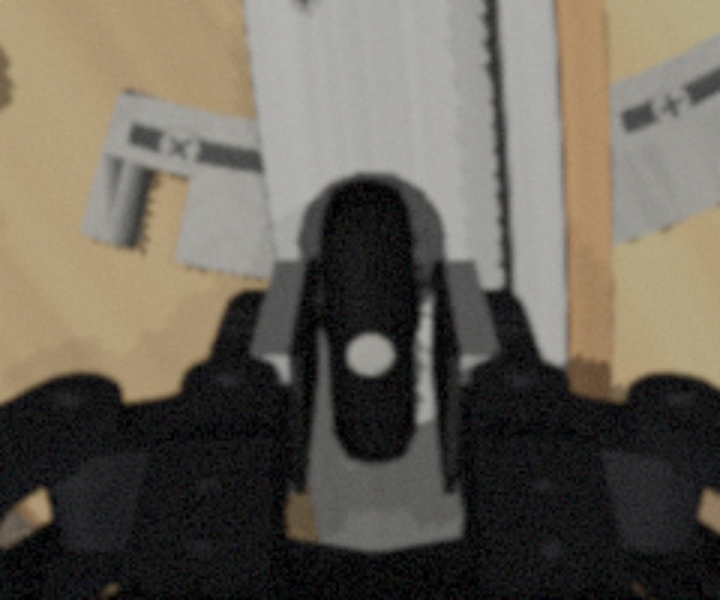

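The bar top is at 0.0815 m (0.082 means home, 0.089 would be riding on top). One notch remains beyond it on the left, at (150,215), so this is the third. I back off upward.

```bash
python3 -m pendant '0 0 0 0 0 0 32;0 0 0 0 0 0 32;0 0 0 0 0 -0.4 32;0 0 0 0 0 -0.8 32;0 0 0 0 0 -1 32;0 0 0 0 0 -1 32;0 0 0 0 0 -1 32;0 0 0 0 0 0 32'
python3 - <<'E'
from h import *
o=r.get_obs();R,t=o["orientation"],o["tcp_pos"];p,d=r.read_camera("wrist")
W=wcloud(d,R,t);L=(W-t)@R
m=(abs(L[...,0])<.018)&(abs(L[...,1])<.005)&(W[...,2]<.13)&(d>0)
z=W[...,2][m];print(t,o["force"],np.median(z))
print(r.job_done())
E
```

```text
clock: 10.15
tcp_pos: [0.4976, 0.0153, 0.1747]
orientation: [[0.55, 0.835, 0.005], [0.835, -0.55, -0.0], [0.003, 0.005, -1.0]]
force: [0.4, -0.4, -0.3]
width: 0.0319
grip_force: 0.0
[0.49759678 0.01533738 0.17470265] [ 0.3936063  -0.36442729 -0.33068592] 0.08172124124442708
the job is handed in; nothing more can be done
None
```

The fence is set at the third (30°) notch with the pin fully home: the bar top reads 81.7 mm, against 82 mm expected. The arm is clear, nothing else was touched, and the job was handed in at about 10 s.

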